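Close up an instrument cassette for the autoclave

ROBOT

A 6-joint arm with a two-finger parallel gripper is mounted at the origin on the work surface. World frame = base frame: x ahead of the robot, y to its left, z up, the work surface at z = 0. Lengths are in m, angles in rad, forces in N, time in s.
With the tool pointing down it reaches from about 0.3 to 0.85 m from the base axis. Payload 4.2 kg.
Tool frame: the origin (TCP) lies at the very end of the fingers, on their centre line; the grasp point (between the pads) lies 19 mm behind it; z points along the fingers, y is the line along which they close (so a half turn about z gives the same grasp; the last joint's range is limited). The gripper opens to 91 mm and grips with 3 to 60 N. Pads are 32 mm wide; open, the fingers measure 118 mm over their backs; the gripper's body (76 mm by 178 mm) begins 60 mm behind the grasp point.
Start: joints at [-1.15, 0.32, 1.565, -0, 1.257, -0.02], TCP at [0.245, -0.52, 0.214] pointing down, gripper open.
Joint ranges: [-3.11, 3.11], [-0.84, 2.01], [0.21, 2.61], [-1.34, 4.49], [0.05, 2.63], [-2.56, 2.56]. Speed limits (rad/s): [2.57, 2.57, 3.14, 3.14, 3.14, 3.14].

INTERFACE

Orientations are given as a 3x3 rotation matrix whose columns are the frame's x, y, z axes.
In Python, from workcell import * gives the robot as it stands.
- The arm moves only by the tool carry_out, never from a script. Its argument "motion" is a list of rows, each a list of 5 numbers: the closure in counts, from 0 (fully open) to 255 (shut), then the shift along the tool's x, y, z in m, then the turn about the tool's z in rad. A call has 1 to 20 rows; each row is the pose to reach, as a shift and turn from the pose commanded when the call began, along the tool's axes at that moment; what a row does not reach only later rows make up. A row lasts 1/10 s, in which the tool goes at most 50 mm and 8.59 degrees, less where a joint would pass 70% of its speed; a pose out of reach is approached as far as the arm can. A call with a gripper value outside its range is refused whole. The fingers move at their own pace and stop on an object; the grip force is fixed at half the most. Time passes only in rows, so rows that repeat a pose let the fingers close. It gives the time, the measured TCP pose, the force, the opening and the grip force at its end, in the units of the state.
- read_state(): the state, without advancing time (a new reading comes with each control period).
- snapshot(name): name is "scene" or "side" or "wrist"; returns a dict with "color" (400x640x3 uint8, red, green, blue), "K" (3x3 intrinsics, pixels), "T" (4x4, takes a point from camera to world coordinates). Camera axes: x right, y up, looking along -z (the intrinsics and any distortion apply to the point x, -y, -z); pixel columns grow to the right and rows downward; lengths in m; the calibration is good to about 2 mm. A picture is of the moment at which its call begins. There is no depth.
- hand_in(): hands the job in; it is judged then, once.
The state is a dict: "clock": time; "joint_pos": joint angles; "joint_vel": joint speeds; "joint_torque": joint torques, N m; "position": TCP position; "ee_rot": TCP orientation; "ft_force": force on the tool from outside, world axes, zero at the start; "ft_torque": the same for the moment, N m; "finger_gap": finger opening in m; "grip_force": force on a finger pad.
Only numpy, scipy, OpenCV 4.12 (cv2) and the standard library are available. Lean on these libraries where they do the work, as an engineer would, in place of code of your own. Each camera call takes 0.05 s, during which the arm holds its last target. There are 200 camera calls.

TASK

Close up the open steel instrument cassette for the autoclave: with the fingertips, push the upright hold-down flap over until it lies flat on the instruments, and only then swing the hinged lid over and press it fully shut. Do not slam the lid, do not lift or shove the cassette, leave the instruments in their slots and the glassware and other things around it where they stand, and draw the hand clear at the end.

Things in the scene. Friction and masses are not known exactly. Their poses are not given: they have to be found in the camera images.
- cassette: Pierced steel instrument cassette, loose on the bench (about 1 kg), 150 mm (x) by 205 mm (y), walls 24 mm high, 34 mm when shut. Origin: centre of its underside; x points from its front long side to its hinge side (away from the robot within 26 degrees), z up. Offsets below are in mm in this frame. Notched silicone rails along y at x = -50 and 50 carry the instruments
- flap (a joint): Hold-down flap: pierced steel strip 164 mm long (y, centred), 50 mm wide, 2 mm thick, pivoted on its lower long edge. Angle, rad: 0 = flat over the instruments, free edge towards the lid hinge (end stop), 1.57 = upright, stop at 1.75, leaning to the front. Friction holds it where it is left; about 1 N at the free edge moves it
- flap_hinge (a point): Middle of the flap's pivot line, which runs along y at x = -30, z = 22.5
- flap_edge (a point): Middle of the flap's free long edge, 50 mm from the pivot line; at x = 20, z = 22.5 when flat
- lid (a joint): Lid: pierced steel pan 150 x 205 mm, 10 mm deep, with a finger lip 50 mm wide standing 8 mm out from the middle of its free edge. Angle, rad: 0 = shut (end stop), 1.57 = upright, stop at 2.0, leaning back. Hinge friction (0.22 N m) holds it where it is left: it does not fall and must be pushed all the way, 1 to 2 N at the free edge. It cannot shut with the flap upright (fouls at about 0.45)
- lid_hinge (a point): Middle of the lid's hinge line, which runs along y at x = 75, z = 24.5. The lid's outer face lies 10 mm outside the plane through this line: level at z = 34.5 when shut
- lid_edge (a point): Middle of the lid's free edge, at the end of the finger lip, 158 mm from the hinge line
- spatula: Steel laboratory spatula, 9 mm wide, 125 mm long, lying in the cassette's silicone rails among the others under the flap's place; origin at the middle of its underside, x along its length. Loose; to be left in its slot
- forceps: Steel forceps, 9 mm wide, 125 mm long, lying in the cassette's silicone rails among the others under the flap's place; origin at the middle of its underside, x along its length. Loose; to be left in its slot
- loop_holder: Inoculating loop in an aluminium holder, 7 mm thick, 125 mm long, lying in the cassette's silicone rails among the others under the flap's place; origin at the middle of its underside, x along its length. Loose; to be left in its slot
- scalpel_handle: Steel scalpel handle, 9 mm wide, 125 mm long, lying in the cassette's silicone rails among the others under the flap's place; origin at the middle of its underside, x along its length. Loose; to be left in its slot
- flask_large: Conical glass flask with foil cap, 82 mm across the base, 143 mm high, beside one end of the cassette; origin at the centre of its underside. Loose, to be left alone
- flask_small: The same, smaller: 64 mm across the base, 112 mm high, beside the other end of the cassette; origin at the centre of its underside. Loose, to be left alone
- tape_roll: Roll of paper tape lying flat, 96 mm across, 19 mm high, beside one end of the cassette; origin at the centre of its underside. Loose, to be left alone
- dish_stack: Stack of three Petri dishes, 92 mm across, 48 mm high, beside one end of the cassette; origin at the centre of its underside. Loose, to be left alone
Not all that is in view belongs to the job. Leave any blue or orange look-alike of the spatula alone.

How it is judged:
By the outcome, as a careful person would: the job done as asked, in the order asked, and still so for the second after the job is handed in, with the robot touching nothing.
It also fails if it takes over 48 s, if anything falls off the work surface, if the arm or the gripper's body presses on something with over 40 N, if the wrist force passes 120 N, or if a joint passes its speed limit or range.

## Working session

There is one attempt and no reset: what is moved stays moved. The work goes in short steps, Python scripts to look and compute and a tool call to move; the robot and the scene stay as the last step left them, time stands still between calls to the robot, and variables do not carry over. Pictures are saved under pics/ and viewed, at most 10 in all, crops included, and the job is handed in when it is done.

Besides the shell and the picture viewer there is one more tool, called after "Call:" as a command line: name --pt "numbers of a row" for each row, then --argument value for the rest. carry_out: Moves the arm, as the interface text tells. Its arguments: {"type":"object","properties":{"motion":{"type":"array","items":{"type":"array","items":{"type":"number"}}}},"required":["motion"]}

```bash
mkdir -p pics; ls; python3 - <<'E'
from workcell import *
import cv2,numpy as np
s=read_state();print(s['clock'],s['position'],s['ee_rot'],s['finger_gap'])
for n in("scene","side"):
    d=snapshot(n);cv2.imwrite(f"pics/{n}0.png",d["color"][:,:,::-1]);print(n,d["K"].tolist(),np.round(d["T"],3).tolist())
E
```

```text
pics
0.0 [ 0.24512084 -0.51959258  0.21313123] [[ 9.04400605e-01  4.26683725e-01 -7.37825909e-04]
 [ 4.26684363e-01 -9.04399236e-01  1.57378566e-03]
 [ 4.21954078e-06 -1.73815148e-03 -9.99998489e-01]] 0.09127783170315014
scene [[386.7299636199141, 0.0, 326.13472034932045], [0.0, 386.7299636199141, 201.24018571023618], [0.0, 0.0, 1.0]] [[0.891, -0.379, 0.248, 0.716], [0.453, 0.746, -0.488, -0.315], [-0.0, 0.547, 0.837, 0.705], [0.0, 0.0, 0.0, 1.0]]
side [[486.7442425681694, 0.0, 319.5223927779338], [0.0, 486.7442425681694, 193.59909370113564], [0.0, 0.0, 1.0]] [[0.946, 0.192, -0.26, 0.208], [-0.323, 0.553, -0.768, -0.889], [-0.003, 0.811, 0.585, 0.796], [0.0, 0.0, 0.0, 1.0]]
```

View pics/scene0.png

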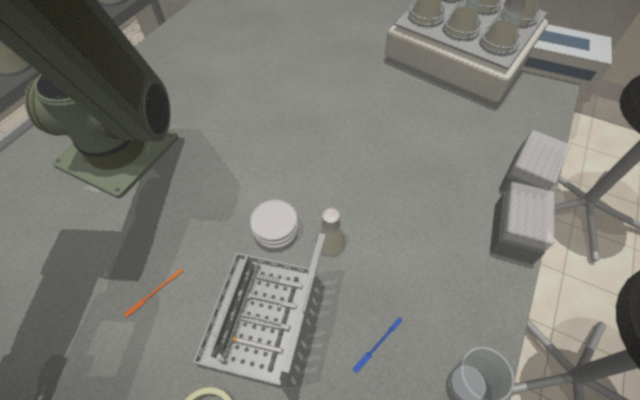

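View pics/side0.png

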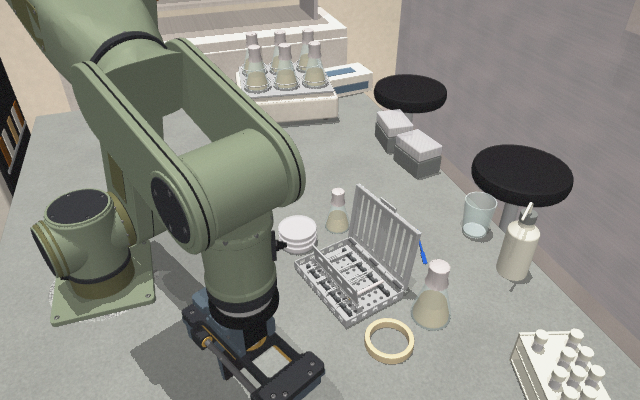

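The scene view shows the cassette at about (255,320) px with the lid up on the right. The dishes and small flask are at its far-left end, and the tape and large flask at its near end. I'll zoom in for the corners.

```bash
python3 - <<'E'
import cv2,numpy as np
a=cv2.imread("pics/scene0.png")[215:400,180:350];b=cv2.imread("pics/side0.png")[180:370,285:460]
f=lambda i:cv2.resize(i,(400,int(400/i.shape[1]*i.shape[0])),interpolation=cv2.INTER_CUBIC)
a=f(a);b=f(b);h=max(a.shape[0],b.shape[0])
p=lambda i:np.pad(i,((0,h-i.shape[0]),(0,0),(0,0)))
cv2.imwrite("pics/crop0.png",np.hstack([p(a),p(b)]))
E
```

```text
(no output)
```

View pics/crop0.png

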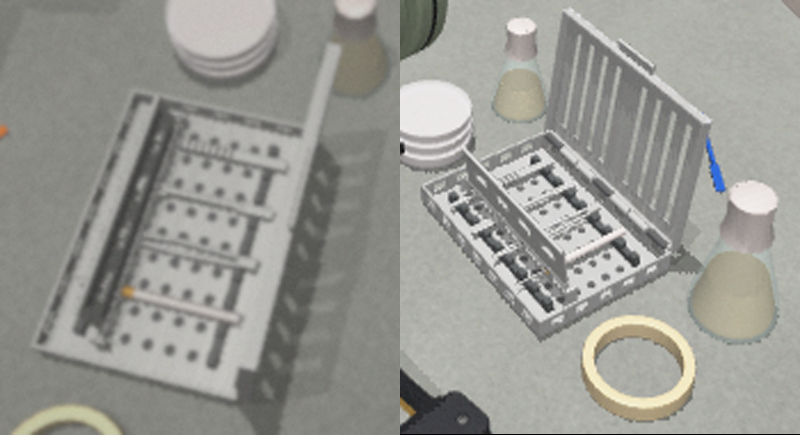

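```bash
cat > h.py <<'E'
import numpy as np,cv2
from scipy.optimize import least_squares
def proj(K,T,P):
    q=(np.asarray(P)-T[:3,3])@T[:3,:3]; return np.c_[K[0][0]*q[:,0]/-q[:,2]+K[0][2],K[1][1]*q[:,1]/q[:,2]+K[1][2]]
def flap(a,y,r=.05): return [-.03+r*np.cos(a),y,.0225+r*np.sin(a)]
def lid(a,y,r=.15,o=0): # o: offset to outer side
    return [.075-r*np.cos(a)+o*np.sin(a),y,.0245+r*np.sin(a)+o*np.cos(a)]
def world(c,P):
    s,k=np.sin(c[2]),np.cos(c[2]);P=np.asarray(P)
    return np.c_[c[0]+k*P[:,0]-s*P[:,1],c[1]+s*P[:,0]+k*P[:,1],P[:,2]]
E
python3 - <<'E'
from h import *
from workcell import *
A=snapshot("scene");B=snapshot("side");print(A.keys())
ca=lambda u,v:(180+u/2.353,215+v/2.353); cb=lambda u,v:(285+(u-400)/2.286,180+v/2.286)
def pts(p):
    fa,la=p[3],p[4]
    a=[([-.075,.1025,.024],ca(135,93)),([-.075,-.1025,.024],ca(38,345)),(lid(la,.1025,o=.005),ca(335,45))]
    b=[([-.075,.1025,.024],cb(422,187)),([-.075,-.1025,.024],cb(541,325)),([-.075,-.1025,0],cb(541,338)),
       ([.075,-.1025,.024],cb(672,257)),([.075,.1025,.024],cb(551,133)),(lid(la,.1025,o=.0),cb(568,12)),(lid(la,-.1025,o=0),cb(708,123)),
       (flap(fa,.082),cb(466,151)),(flap(fa,-.082),cb(564,268))]
    return a,b
def f(p,sp=False):
    r=[]
    for d,q in zip((A,B),pts(p)):
        r.append(proj(d["K"],d["T"],world(p,[x[0] for x in q]))-np.array([x[1] for x in q]))
    return np.vstack(r) if sp else np.vstack(r).ravel()
s=least_squares(f,[.5,-.4,0,1.57,1.7],loss='soft_l1')
print(s.x);print(f(s.x,True).round(1))
c=s.x
for n,d in(("scene",A),("side",B)):
    im=d["color"][:,:,::-1].copy()
    im=cv2.resize(im,None,fx=3,fy=3,interpolation=cv2.INTER_CUBIC)
    def line(P,col,cl=True):
        q=(proj(d["K"],d["T"],world(c,P))*3+1).round().astype(int);cv2.polylines(im,[q],cl,col,1,cv2.LINE_AA)
    for z in(0,.024): line([[x,y,z] for x,y in((-.075,-.1025),(.075,-.1025),(.075,.1025),(-.075,.1025))],(0,0,255))
    line([flap(c[3],.082,0),flap(c[3],-.082,0),flap(c[3],-.082),flap(c[3],.082)],(0,255,0))
    line([lid(c[4],.1025,0),lid(c[4],-.1025,0),lid(c[4],-.1025),lid(c[4],.1025)],(255,0,0))
    line([lid(c[4],.025,.158,.01),lid(c[4],-.025,.158,.01)],(0,255,255))
    v=im[660:1200,540:940+0] if n=="scene" else im[520:1060,860:1260]
    if n=="scene": o=v
    else: cv2.imwrite("pics/fit.png",np.hstack([o,v]))
E
```

```text
dict_keys(['color', 'K', 'T'])
[ 0.51219961 -0.18711177  0.22995617  1.78887458  1.68152726]
[[-0.5 -0.7]
 [-4.   2.2]
 [ 0.1  2.1]
 [ 1.2 -1.3]
 [ 0.4 -0.9]
 [ 0.   1.2]
 [ 1.4 -1.3]
 [-1.2 -0.9]
 [-0.3 -1.1]
 [-0.2  0.9]
 [-0.8 -1.4]
 [-0.7 -5.9]]
```

View pics/fit.png

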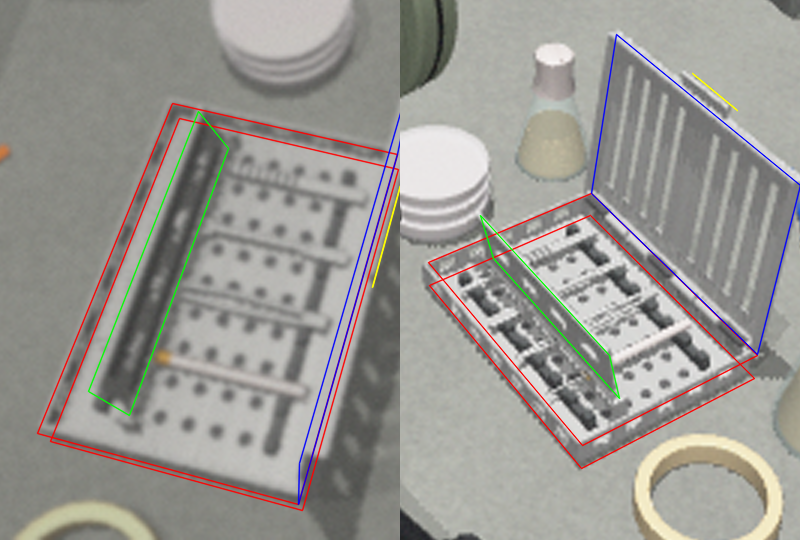

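The overlay shows the fit matches the cassette to a few mm: yaw 0.23, flap about upright, lid at about 1.68 rad. Next I'll compute the approach in front of the flap.

```bash
cat >> h.py <<'E'
C=(.512,-.187,.230)
def rows(P,c=C):
    "tool-frame shifts from the measured TCP to the cassette-frame TCP points P"
    from workcell import read_state
    s=read_state();R=np.array(s["ee_rot"]);print("t",s["clock"],"yaw err (turn)",np.arctan2(R[1,0],R[0,0])-c[2],"F",np.round(s["ft_force"],1))
    print("tcp in cassette",np.round(inv(c,s["position"])*1e3,1))
    return (world(c,P)-s["position"])@R
def inv(c,p):
    s,k=np.sin(c[2]),np.cos(c[2]);d=np.asarray(p)-[c[0],c[1],0];return np.array([k*d[0]+s*d[1],-s*d[0]+k*d[1],d[2]])
E
python3 -c "
from h import *
print(rows([[-.085,0,.16]]).round(3))"
```

```text
t 0.2 yaw err (turn) 0.2107819320378629 F [ 0.6  0.6 -0.2]
tcp in cassette [-335.6 -263.2  213.4]
[[ 0.3   -0.205  0.054]]
```

Call:
carry_out --pt "255 0.04 -0.027 0 0.05" --pt "255 0.08 -0.055 0 0.1" --pt "255 0.12 -0.08 0 0.15" --pt "255 0.16 -0.11 0 0.211" --pt "255 0.2 -0.137 0.0 0.211" --pt "255 0.24 -0.165 0.02 0.211" --pt "255 0.27 -0.19 0.04 0.211" --pt "255 0.3 -0.205 0.054 0.211" --pt "255 0.3 -0.205 0.054 0.211" --pt "255 0.3 -0.205 0.054 0.211" --pt "255 0.3 -0.205 0.054 0.211" --pt "255 0.3 -0.205 0.054 0.211"

```text
clock: 1.4
position: [0.429, -0.2078, 0.1605]
ee_rot: [[0.974, 0.226, 0.001], [0.226, -0.974, -0.001], [0.001, 0.001, -1.0]]
ft_force: [-0.1, -0.3, -0.1]
finger_gap: 0.0009
grip_force: 0.0
```

```bash
python3 - <<'E'
from h import *
from workcell import *
rows([[0,0,0]])
A=snapshot("wrist");S=snapshot("side")
c=list(C)+[1.65,1.68]
o=[]
for d in(A,S):
    im=d["color"][:,:,::-1].copy();T=d["T"];print(inv(C,T[:3,3]).round(3))
    def line(P,col):
        q=proj(d["K"],T,world(c,P)).round().astype(int);cv2.polylines(im,[q],True,col,1,cv2.LINE_AA)
    line([[x,y,.024] for x,y in((-.075,-.1025),(.075,-.1025),(.075,.1025),(-.075,.1025))],(0,0,255))
    line([flap(c[3],.082,0),flap(c[3],-.082,0),flap(c[3],-.082),flap(c[3],.082)],(0,255,0))
    o.append(im)
o[1]=o[1][150:350,230:550]
cv2.imwrite("pics/w1.png",np.vstack([o[0],np.pad(o[1],((0,0),(0,320),(0,0)))]))
E
```

```text
t 1.4 yaw err (turn) -0.0019361209724072237 F [-0.1 -0.3 -0.1]
tcp in cassette [-85.6  -1.3 160.5]
[-0.017 -0.002  0.332]
[-0.456 -0.614  0.796]
```

View pics/w1.png

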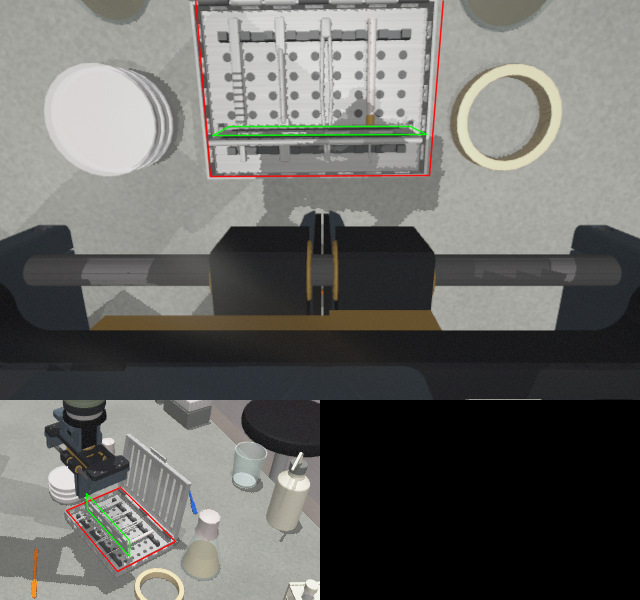

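The wrist view shows the cassette fit is good. The flap's top edge is at about row 140, so it leans slightly to the front (about 1.75 rad). The fingers are closed and centred in front of it.

```bash
python3 - <<'E'
from h import *
P=[[-.085,0,.12],[-.085,0,.085],[-.085,0,.058],[-.075,0,.058],[-.068,0,.058],[-.063,0,.058]]
for a in np.linspace(1.57,.0,14):
    r=.03+.005*a/1.57
    P.append([-.03+r*np.cos(a)-.001*np.sin(a)-.016,0,.0225+r*np.sin(a)+.001*np.cos(a)])
print(np.c_[rows(P).round(3),np.array(P).round(3)])
E
```

```text
t 1.5 yaw err (turn) -0.001978410698915023 F [ 0.6 -0.4 -1. ]
tcp in cassette [-85.6  -1.2 160.4]
[[ 0.001 -0.001  0.04  -0.085  0.     0.12 ]
 [ 0.001 -0.001  0.075 -0.085  0.     0.085]
 [ 0.    -0.001  0.102 -0.085  0.     0.058]
 [ 0.01  -0.001  0.102 -0.075  0.     0.058]
 [ 0.017 -0.001  0.102 -0.068  0.     0.058]
 [ 0.022 -0.001  0.102 -0.063  0.     0.058]
 [ 0.039 -0.001  0.103 -0.047  0.     0.058]
 [ 0.043 -0.001  0.103 -0.043  0.     0.057]
 [ 0.047 -0.001  0.104 -0.039  0.     0.056]
 [ 0.051 -0.001  0.106 -0.035  0.     0.054]
 [ 0.054 -0.001  0.108 -0.031  0.     0.053]
 [ 0.057 -0.001  0.11  -0.028  0.     0.05 ]
 [ 0.06  -0.001  0.113 -0.025  0.     0.048]
 [ 0.063 -0.001  0.116 -0.022  0.     0.045]
 [ 0.065 -0.001  0.119 -0.02   0.     0.041]
 [ 0.067 -0.001  0.122 -0.019  0.     0.038]
 [ 0.068 -0.001  0.126 -0.017  0.     0.034]
 [ 0.069 -0.001  0.13  -0.016  0.     0.031]
 [ 0.07  -0.001  0.133 -0.016  0.     0.027]
 [ 0.069 -0.001  0.137 -0.016  0.     0.024]]
```

Call:
carry_out --pt "255 0 0 0.04 0" --pt "255 0 0 0.075 0" --pt "255 0 0 0.102 0" --pt "255 0.01 0 0.102 0" --pt "255 0.017 0 0.102 0" --pt "255 0.022 0 0.102 0" --pt "255 0.027 0 0.102 0" --pt "255 0.031 0 0.102 0" --pt "255 0.035 0 0.102 0" --pt "255 0.039 0 0.103 0" --pt "255 0.043 0 0.103 0" --pt "255 0.047 0 0.104 0" --pt "255 0.051 0 0.106 0" --pt "255 0.054 0 0.108 0" --pt "255 0.057 0 0.11 0" --pt "255 0.06 0 0.113 0" --pt "255 0.06 0 0.113 0" --pt "255 0.06 0 0.113 0"

```text
clock: 3.3
position: [0.4878, -0.193, 0.0468]
ee_rot: [[0.974, 0.228, 0.0], [0.228, -0.974, -0.0], [0.0, 0.0, -1.0]]
ft_force: [0.3, 0.2, 0.7]
finger_gap: 0.0007
grip_force: 0.0
```

```bash
python3 - <<'E'
from h import *
from workcell import *
rows([[0,0,0]])
a=snapshot("side")["color"][:,:,::-1][170:345,285:460];b=snapshot("wrist")["color"][:,:,::-1]
cv2.imwrite("pics/f1.png",np.hstack([cv2.resize(a,(400,400),interpolation=cv2.INTER_CUBIC),b[:,120:520]]))
E
```

```text
t 3.3 yaw err (turn) -0.0001504708986556913 F [0.3 0.2 0.7]
tcp in cassette [-25.   -0.4  46.8]
```

View pics/f1.png

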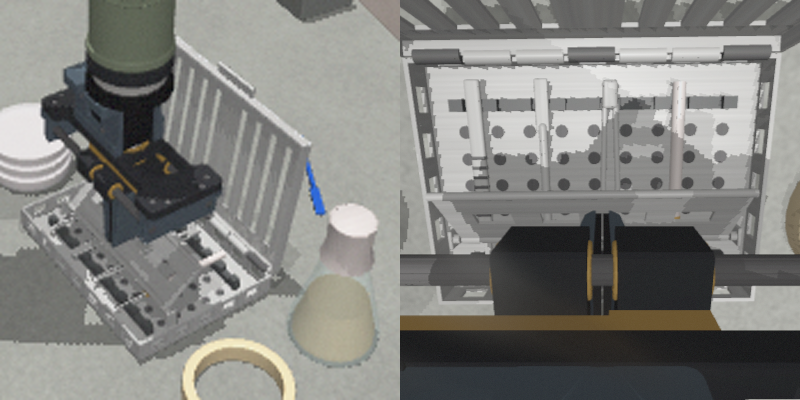

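The flap is tipping over with the fingers (its edge is at row ~195 in the wrist view) and the cassette hasn't moved. I'll continue down.

Call:
carry_out --pt "255 0.003 0 0.003 0" --pt "255 0.005 0 0.006 0" --pt "255 0.007 0 0.009 0" --pt "255 0.008 0 0.012 0" --pt "255 0.009 0 0.015 0" --pt "255 0.01 0 0.018 0" --pt "255 0.01 0 0.02 0" --pt "255 0.01 0 0.022 0" --pt "255 0.01 0 0.023 0" --pt "255 0.01 0 0.0235 0" --pt "255 0.01 0 0.0235 0"

```text
clock: 4.5
position: [0.4977, -0.1907, 0.0238]
ee_rot: [[0.974, 0.228, 0.001], [0.228, -0.974, -0.0], [0.001, 0.0, -1.0]]
ft_force: [0.3, 0.8, 3.0]
finger_gap: 0.0002
grip_force: 1.4
```

Call:
carry_out --pt "255 0 0 0.001 0" --pt "255 0 0 0.002 0" --pt "255 0 0 0.002 0" --pt "255 0 0 0.002 0"

```text
clock: 4.9
position: [0.4977, -0.1907, 0.0236]
ee_rot: [[0.974, 0.228, 0.001], [0.228, -0.974, -0.0], [0.001, 0.001, -1.0]]
ft_force: [-3.2, 2.2, 16.2]
finger_gap: 0.0004
grip_force: 8.5
```

It's firmly at the stop: 16 N and no further travel. I'll lift off, backing away from the lid, to cross-over height.

Call:
carry_out --pt "255 0 0 -0.01 0" --pt "255 -0.01 0 -0.04 0" --pt "255 -0.03 0 -0.08 0" --pt "255 -0.04 0 -0.125 0" --pt "255 -0.04 0 -0.17 0" --pt "255 -0.04 0 -0.21 0" --pt "255 -0.04 0 -0.21 0" --pt "255 -0.04 0 -0.21 0"

```text
clock: 5.7
position: [0.4584, -0.2, 0.232]
ee_rot: [[0.974, 0.228, 0.001], [0.228, -0.974, -0.001], [0.001, 0.001, -1.0]]
ft_force: [-0.5, -1.4, -0.1]
finger_gap: 0.0
grip_force: 0.0
```

```bash
python3 - <<'E'
from h import *
from workcell import *
P=[[.14,0,.235],[.14,0,.15]]
print(rows(P).round(3))
d=snapshot("side");w=snapshot("wrist");c=list(C)+[0,1.68]
im=[]
for d in(d,w):
    i=d["color"][:,:,::-1].copy()
    def line(P,col):
        q=proj(d["K"],d["T"],world(c,P)).round().astype(int);cv2.polylines(i,[q],True,col,1)
    line([[x,y,.024] for x,y in((-.075,-.1025),(.075,-.1025),(.075,.1025),(-.075,.1025))],(0,0,255))
    line([flap(0,.082,0),flap(0,-.082,0),flap(0,-.082),flap(0,.082)],(0,255,0))
    line([lid(c[4],.1025,.15,.01),lid(c[4],-.1025,.15,.01),lid(c[4],-.1025),lid(c[4],.1025)],(255,0,0))
    im.append(i)
cv2.imwrite("pics/f2.png",np.hstack([cv2.resize(im[0][170:345,285:460],(400,400)),im[1][:,120:520]]))
E
```

```text
t 5.7 yaw err (turn) -0.0002456357879436488 F [-0.5 -1.4 -0.1]
tcp in cassette [-55.2  -0.4 232. ]
[[ 0.195 -0.    -0.003]
 [ 0.195 -0.001  0.082]]
```

View pics/f2.png

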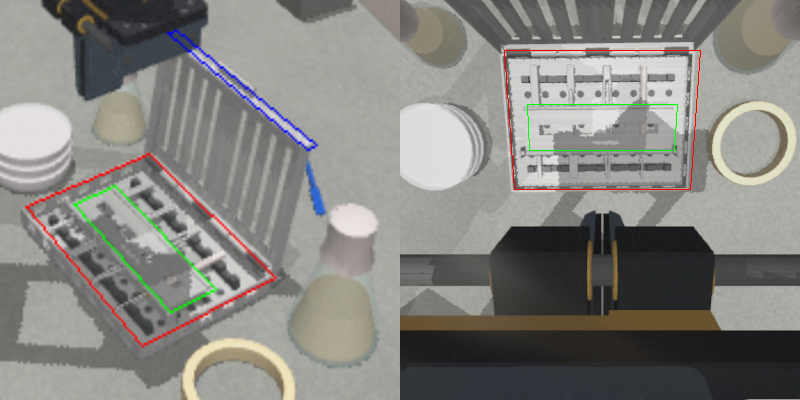

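The flap lies flat exactly where predicted (green outline), and the cassette hasn't moved. Now over the lid and down behind it.

Call:
carry_out --pt "255 0 0 -0.01 0" --pt "255 0.04 0 -0.01 0" --pt "255 0.08 0 -0.01 0" --pt "255 0.12 0 -0.01 0" --pt "255 0.16 0 -0.01 0" --pt "255 0.195 0 -0.01 0" --pt "255 0.197 0 0 0" --pt "255 0.197 0 0.03 0" --pt "255 0.197 0 0.06 0" --pt "255 0.197 0 0.078 0" --pt "255 0.197 0 0.078 0" --pt "255 0.197 0 0.078 0"

```text
clock: 7.0
position: [0.6497, -0.1551, 0.1534]
ee_rot: [[0.974, 0.227, -0.001], [0.227, -0.974, 0.0], [-0.001, -0.0, -1.0]]
ft_force: [-0.1, -0.2, 0.9]
finger_gap: 0.0003
grip_force: 0.0
```

```bash
python3 - <<'E'
from h import *
P=[[.128,0,.154],[.118,0,.154],[.11,0,.154]]
for a in np.linspace(1.57,.06,32):
    p=lid(a,0,.13,.01);p[0]+=.016;P.append(p)
P.append([.075-.13+.016,0,.0345])
print(np.c_[rows(P).round(3),np.array(P).round(3)[:,[0,2]]])
E
```

```text
t 7.0 yaw err (turn) -0.0004903406758512419 F [-0.1 -0.2  0.9]
tcp in cassette [141.3  -0.4 153.4]
[[-0.013 -0.    -0.001  0.128  0.154]
 [-0.023 -0.    -0.001  0.118  0.154]
 [-0.031 -0.    -0.001  0.11   0.154]
 [-0.04  -0.    -0.001  0.101  0.155]
 [-0.047 -0.    -0.001  0.095  0.155]
 [-0.053 -0.    -0.001  0.088  0.155]
 [-0.059 -0.    -0.001  0.082  0.155]
 [-0.066 -0.    -0.001  0.076  0.154]
 [-0.072 -0.     0.     0.069  0.153]
 [-0.078 -0.     0.002  0.063  0.152]
 [-0.084 -0.     0.003  0.057  0.15 ]
 [-0.091 -0.     0.005  0.051  0.149]
 [-0.097 -0.     0.007  0.045  0.146]
 [-0.102 -0.     0.009  0.039  0.144]
 [-0.108 -0.     0.012  0.033  0.141]
 [-0.114 -0.     0.015  0.028  0.138]
 [-0.119 -0.     0.018  0.022  0.135]
 [-0.125 -0.     0.022  0.017  0.132]
 [-0.13  -0.     0.026  0.012  0.128]
 [-0.135 -0.     0.03   0.007  0.124]
 [-0.139 -0.     0.034  0.002  0.12 ]
 [-0.144 -0.     0.038 -0.003  0.115]
 [-0.148 -0.     0.043 -0.007  0.111]
 [-0.152 -0.     0.048 -0.011  0.106]
 [-0.156 -0.     0.053 -0.015  0.101]
 [-0.16  -0.     0.058 -0.018  0.095]
 [-0.163 -0.     0.064 -0.022  0.09 ]
 [-0.166 -0.     0.069 -0.025  0.084]
 [-0.169 -0.     0.075 -0.028  0.079]
 [-0.171 -0.     0.081 -0.03   0.073]
 [-0.174 -0.     0.087 -0.032  0.067]
 [-0.175 -0.     0.093 -0.034  0.061]
 [-0.177 -0.     0.099 -0.036  0.055]
 [-0.178 -0.     0.105 -0.037  0.049]
 [-0.179 -0.     0.111 -0.038  0.042]
 [-0.18  -0.     0.119 -0.039  0.034]]
```

Call:
carry_out --pt "255 -0.013 0 -0.001 0" --pt "255 -0.02 0 -0.001 0" --pt "255 -0.026 0 -0.001 0" --pt "255 -0.031 0 -0.001 0" --pt "255 -0.036 0 -0.001 0" --pt "255 -0.041 0 -0.001 0" --pt "255 -0.047 0 -0.001 0" --pt "255 -0.053 0 -0.001 0" --pt "255 -0.059 0 -0.001 0" --pt "255 -0.066 0 -0.001 0" --pt "255 -0.072 0 0 0" --pt "255 -0.078 0 0.002 0" --pt "255 -0.084 0 0.003 0" --pt "255 -0.091 0 0.005 0" --pt "255 -0.097 0 0.007 0" --pt "255 -0.102 0 0.009 0" --pt "255 -0.108 0 0.012 0" --pt "255 -0.114 0 0.015 0" --pt "255 -0.119 0 0.018 0" --pt "255 -0.119 0 0.018 0"

```text
clock: 9.0
position: [0.533, -0.182, 0.1348]
ee_rot: [[0.974, 0.227, -0.002], [0.227, -0.974, 0.001], [-0.002, -0.001, -1.0]]
ft_force: [0.4, 0.2, 0.2]
finger_gap: 0.0003
grip_force: 0.0
```

```bash
python3 - <<'E'
from h import *
from workcell import *
rows([[0,0,0]])
d=snapshot("side");w=snapshot("scene");c=list(C)
im=[]
for d in(d,w):
    i=d["color"][:,:,::-1].copy()
    q=proj(d["K"],d["T"],world(c,[[x,y,.024] for x,y in((-.075,-.1025),(.075,-.1025),(.075,.1025),(-.075,.1025))])).round().astype(int);cv2.polylines(i,[q],True,(0,0,255),1)
    im.append(i)
cv2.imwrite("pics/l1.png",np.hstack([cv2.resize(im[0][170:345,285:460],(400,400)),cv2.resize(im[1][215:400,170:355],(400,400))]))
E
```

```text
t 9.0 yaw err (turn) -0.0006485484293813071 F [0.4 0.2 0.2]
tcp in cassette [2.160e+01 1.000e-01 1.348e+02]
```

View pics/l1.png

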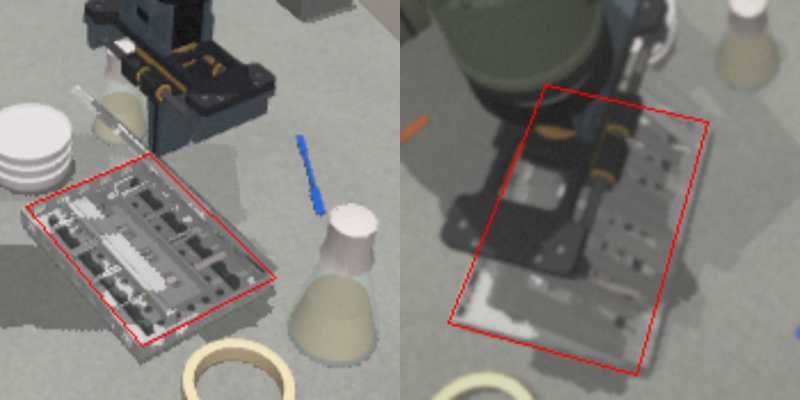

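The lid is halfway over (edge-on in the side view) and the cassette is still on its outline. I'll keep going, slower towards the end.

Call:
carry_out --pt "255 -0.006 0 0.004 0" --pt "255 -0.011 0 0.008 0" --pt "255 -0.016 0 0.012 0" --pt "255 -0.02 0 0.016 0" --pt "255 -0.025 0 0.02 0" --pt "255 -0.029 0 0.025 0" --pt "255 -0.033 0 0.03 0" --pt "255 -0.037 0 0.035 0" --pt "255 -0.041 0 0.04 0" --pt "255 -0.044 0 0.046 0" --pt "255 -0.047 0 0.051 0" --pt "255 -0.05 0 0.057 0" --pt "255 -0.052 0 0.062 0" --pt "255 -0.054 0 0.067 0" --pt "255 -0.056 0 0.071 0" --pt "255 -0.057 0 0.075 0" --pt "255 -0.058 0 0.079 0" --pt "255 -0.059 0 0.082 0" --pt "255 -0.059 0 0.085 0" --pt "255 -0.059 0 0.085 0"

```text
clock: 11.1
position: [0.4767, -0.1954, 0.05]
ee_rot: [[0.974, 0.228, -0.001], [0.228, -0.974, 0.0], [-0.001, -0.0, -1.0]]
ft_force: [0.0, -0.9, 0.2]
finger_gap: 0.0005
grip_force: 0.0
```

Call:
carry_out --pt "255 -0.001 0 0.002 0" --pt "255 -0.001 0 0.004 0" --pt "255 -0.002 0 0.006 0" --pt "255 -0.002 0 0.008 0" --pt "255 -0.002 0 0.01 0" --pt "255 -0.002 0 0.0115 0" --pt "255 -0.002 0 0.013 0" --pt "255 -0.002 0 0.014 0" --pt "255 -0.002 0 0.015 0" --pt "255 -0.002 0 0.0155 0" --pt "255 -0.002 0 0.0155 0"

```text
clock: 12.2
position: [0.475, -0.1959, 0.0349]
ee_rot: [[0.974, 0.228, 0.0], [0.228, -0.974, -0.0], [0.0, 0.0, -1.0]]
ft_force: [0.7, -0.3, -0.0]
finger_gap: 0.0005
grip_force: 0.0
```

Call:
carry_out --pt "255 0 0 0.001 0" --pt "255 0 0 0.0015 0" --pt "255 0 0 0.002 0" --pt "255 0 0 0.0025 0" --pt "255 0 0 0.0025 0"

```text
clock: 12.7
position: [0.4752, -0.196, 0.0346]
ee_rot: [[0.974, 0.228, 0.001], [0.228, -0.974, -0.0], [0.001, 0.001, -1.0]]
ft_force: [-4.2, 2.3, 15.7]
finger_gap: 0.0002
grip_force: 8.4
```

The lid is at its stop: TCP z is 34.6 mm at 16 N. I'll withdraw and check.

Call:
carry_out --pt "255 0 0 -0.005 0" --pt "255 0 0 -0.03 0" --pt "255 0 0 -0.07 0" --pt "255 -0.02 0 -0.11 0" --pt "255 -0.05 0 -0.15 0" --pt "255 -0.08 0 -0.18 0" --pt "255 -0.11 0 -0.2 0" --pt "255 -0.11 0 -0.2 0" --pt "255 -0.11 0 -0.2 0" --pt "255 -0.11 0 -0.2 0"

```text
clock: 13.7
position: [0.3681, -0.2207, 0.2316]
ee_rot: [[0.974, 0.228, -0.001], [0.228, -0.974, 0.001], [-0.001, -0.001, -1.0]]
ft_force: [0.2, -0.6, -0.2]
finger_gap: 0.0005
grip_force: 0.0
```

```bash
python3 - <<'E'
from h import *
from workcell import *
rows([[0,0,0]])
d=snapshot("side");w=snapshot("wrist");c=list(C)
im=[]
for d in(d,w):
    i=d["color"][:,:,::-1].copy()
    q=proj(d["K"],d["T"],world(c,[[x,y,.0345] for x,y in((-.075,-.1025),(.075,-.1025),(.075,.1025),(-.075,.1025))])).round().astype(int);cv2.polylines(i,[q],True,(0,0,255),1)
    im.append(i)
cv2.imwrite("pics/e1.png",np.hstack([cv2.resize(im[0][170:345,285:460],(400,400)),im[1][:,120:520]]))
E
```

```text
t 13.7 yaw err (turn) 4.5022862639576555e-05 F [ 0.2 -0.6 -0.2]
tcp in cassette [-147.8   -0.   231.6]
```

View pics/e1.png

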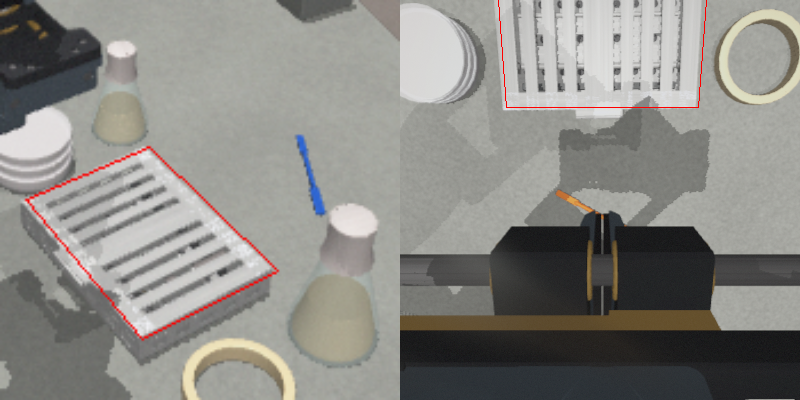

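The lid is shut flush on the predicted outline, the surrounding things are undisturbed and the hand is clear.

```bash
python3 -c "
from workcell import *
print(hand_in())"
```

```text
the job is handed in; nothing more can be done
None
```

The cassette is closed and handed in: the flap was pushed flat first, then the lid was swung over and pressed to its stop; in the final pictures the cassette and the things in view around it had not moved, and the hand is clear.

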